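Hold the check block over the photometer well

ROBOT

A 6-joint arm with a two-finger parallel gripper is mounted at the origin on the work surface. World frame = base frame: x ahead of the robot, y to its left, z up, the work surface at z = 0. Lengths are in m, angles in degrees, forces in N, time in s.
With the tool pointing down it reaches from about 0.275 to 0.75 m from the base axis. Payload 10.2 kg.
Tool frame: the origin (TCP) lies between the finger pads; the fingertips stand 17 mm ahead of it and the grasp point (between the pads) lies 2 mm behind it; z points along the fingers, y is the line along which they close (so a half turn about z gives the same grasp; the last joint's range is limited). The gripper opens to 85 mm and grips with 20 to 120 N. Pads are 22 mm wide; open, the fingers measure 114 mm over their backs; the gripper's body (76 mm by 85 mm) begins 54 mm behind the grasp point. The pads swing forward as they close: fully open they stand 13 mm farther back than shut.
Start: joints at [60.08, 17.928, 85.812, -0, 76.261, -12.8], TCP at [0.155, 0.502, 0.215] pointing down, gripper open.
Joint ranges: [-168.41, 168.41], [-55.51, 124.54], [10.69, 146.95], [-70.63, 250.63], [1, 178], [-165.06, 165.06]. Speed limits (degrees/s): [136.94, 136.94, 172.46, 180, 180, 180].

INTERFACE

Orientations are given as a 3x3 rotation matrix whose columns are the frame's x, y, z axes.
In Python, from rig import get_obs, read_camera, hand_in, outline_of, pinpoint gives the robot as it stands.
- The arm moves only by the tool arm_command, never from a script. Its argument "increments" is a list that holds one entry, the list of rows, each a list of 7 numbers: the closure, from -1 (fully open) to 1 (shut), so that 0 is half open, then the shift along the tool's x, y, z as a fraction of full scale, then the turn, a rotation vector about the tool's x, y, z as a fraction of full scale. A call has 1 to 20 rows; each row shifts and turns the commanded pose from where the row before left it, along the tool's axes as they then stand; what a row does not reach is not made up. Full scale, the value 1, is 1000 mm for a shift and 1.5 rad for a turn. A row lasts 1/10 s, in which the tool goes at most 50 mm and 8.59 degrees, less where a joint would pass 70% of its speed; a pose out of reach is approached as far as the arm can. A call with a number of a shift or a turn outside -1 to 1 is refused whole. A call with a gripper value outside its range is refused whole. The fingers move at their own pace and stop on an object; the grip force is fixed at half the most. Time passes only in rows, so rows that do not move let the fingers close. It gives the time, the measured TCP pose, the force, the opening and the grip force at its end, in the units of the state.
- get_obs(): the state, without advancing time (a new reading comes with each control period).
- read_camera(name): name is "side" or "top"; returns a dict with "image" (420x560x3 uint8, red, green, blue), "z_map" (420x560 float32, m along the optical axis (not along the pixel's ray), 0 where there is no reading), "K" (3x3 intrinsics, pixels), "R" (3x3) and "t" (3): a world point X has camera coordinates R X + t. Camera axes: x right, y down, z forward; pixel columns grow to the right and rows downward; lengths in m; the calibration is good to about 2 mm. A picture is of the moment at which its call begins.
- hand_in(): hands the job in; it is judged then, once.
Trained networks look in the newest picture that a camera, given by its name, has taken for a name from the list of things; names that differ only in an ending like _2 or _b are one class to them, and where a whole thing is asked for, a point or a joint stands for the part that bears it (a point fixed in the world has none). Each returns a list of dicts, best first, with "score" (0 to 1); they miss things now and then, are a little off and sometimes report something else, mostly with a low value. They report only what shows in the picture. A call takes as long as a camera call.
- outline_of(label, camera): "mask" (420x560 bool, what is visible of it).
- pinpoint(label, camera): "point" ([x, y, z] in m, in world coordinates, good to about 4 mm: a listed point, or the origin of a listed thing).
The state is a dict: "clock": time; "joint_pos": joint angles; "joint_vel": joint speeds; "joint_torque": joint torques, N m; "tcp_pos": TCP position; "orientation": TCP orientation; "wrist_force": force on the tool from outside, world axes, zero at the start; "ft_torque": the same for the moment, N m; "finger_gap": finger opening in m; "grasp_force": force on a finger pad.
Only numpy, scipy, OpenCV 4.12 (cv2) and the standard library are available. Lean on these libraries where they do the work, as an engineer would, in place of code of your own. Each camera call takes 0.05 s, during which the arm holds its last target. There are 200 camera calls.

TASK

Pluck the one wide rectangular metal check block out of the pocket tray, carry it upright over the rack of capped vials (above their caps, not round the ends), and bring it to a stop hovering over the cell well of the photometer: upright, centred, turned so that it would drop straight in, its foot about a centimetre above the top face. The meter is still taking its empty reading, so neither the block nor the gripper may touch the meter, and the other things on the bench must stay where they are. Finish while still gripping the block motionless there; do not lower it or let it go.

Things in the scene. Friction and masses are not known exactly. Their poses are not given: they have to be found in the camera images.
- wide_block_center (a point): Centre of the wide check block, a loose solid bright aluminium bar standing on end, 12.5 mm (its x) by 32.5 mm (its y) by 45 mm tall (its z, up), about 49 g. It is the only one of the four tray pieces whose top is an oblong; this point is 22.5 mm above its foot. It starts in one of the tray's four pockets, its x along the tray's x, its upper 31 mm standing free.
- tray: Black pocket tray, fixed for the episode, 130 mm (x) by 140 mm (y), top 34 mm above the bench; origin under its centre on the bench. Four pockets, 14.5 mm (x) by 34.5 mm (y) and 14 mm deep (floor 20 mm above the bench), at x = +-36, y = +-36 mm from its centre, one piece in each. Its z is up. It and the photometer stand on opposite sides of the vial rack; either may be left or right.
- well (a point): Centre of the mouth of the photometer's cell well, level with the top face 85 mm above the bench; z up. The well is a rectangular hole 14.5 mm (its x) by 34.5 mm (its y), 40 mm deep, with a 4 mm bevel round its mouth, black inside, in a bright aluminium insert 44 mm by 64 mm set flush in the grey top. The block fits with its x along the well's x, either way round.
- meter: Bench photometer, a grey instrument fixed for the episode, 200 mm (x) by 160 mm (y), origin on the bench near its middle. The rear part (x -10 to +80 mm) is 85 mm high with the well in its top at x = +35 mm, y = 0; the lower front part (about 55 mm high, up to 62 mm by the step) carries display and keys.
- square_block_center (a point): Centre of a loose aluminium piece with a square top, 12.5 by 12.5 by 45 mm tall, in another tray pocket. Leave it alone.
- square_block2_center (a point): Centre of a second, equal square piece, 12.5 by 12.5 by 45 mm tall, in another tray pocket. Leave it alone.
- round_plug_center (a point): Centre of a loose round aluminium plug, diameter 12.5 mm, 45 mm tall, in another tray pocket. Leave it alone.
- rack: White vial rack, fixed for the episode, 230 mm long (its x) by 50 mm wide by 30 mm high, origin under its centre on the bench. It stands between tray and photometer and carries the four vials.
- flask_center (a point): Centre of a loose conical glass flask, 80 mm across the foot, 125 mm tall; stands beyond the rack. Leave it alone.
- marker_center (a point): Centre of a loose marker pen lying on the bench, 130 mm long along its x, 17 mm thick, on the far side of the bench, beyond the tray or meter. Leave it alone.
- vial0_center (a point): Centre of a loose capped glass vial, diameter 26 mm, 85 mm tall (top 93 mm above the bench), standing in hole 1 of 4 of the rack. Leave it alone.
- vial1_center (a point): Centre of a loose capped glass vial, diameter 26 mm, 85 mm tall (top 93 mm above the bench), standing in hole 2 of 4 of the rack. Leave it alone.
- vial2_center (a point): Centre of a loose capped glass vial, diameter 26 mm, 85 mm tall (top 93 mm above the bench), standing in hole 3 of 4 of the rack. Leave it alone.
- vial3_center (a point): Centre of a loose capped glass vial, diameter 26 mm, 85 mm tall (top 93 mm above the bench), standing in hole 4 of 4 of the rack. Leave it alone.

How it is judged:
By the outcome, as a careful person would: the job done as asked, in the order asked, and still so for the second after the job is handed in, while the arm keeps its last pose, push and grip.
It also fails if it takes over 48 s, if anything falls off the work surface, if the arm or the gripper's body presses on something with over 40 N, if the wrist force passes 120 N, or if a joint passes its speed limit or range.

## Working session

There is one attempt and no reset: what is moved stays moved. The work goes in short steps, Python scripts to look and compute and a tool call to move; the robot and the scene stay as the last step left them, time stands still between calls to the robot, and variables do not carry over. Pictures are saved under pics/ and viewed, at most 10 in all, crops included, and the job is handed in when it is done.

Besides the shell and the picture viewer there is one more tool, called after "Emit:" as name(argument=value, ...), one argument or row to a line, values as JSON. arm_command: Moves the arm, as the interface text tells. Its arguments: {"type":"object","properties":{"increments":{"type":"array","items":{"type":"array","items":{"type":"array","items":{"type":"number","minimum":-1,"maximum":1}}}}},"required":["increments"]}

```bash
mkdir -p pics; python3 - <<'E'
from rig import *
import cv2,numpy as np
np.set_printoptions(precision=4,suppress=True)
o=get_obs();print(o['clock'],o['tcp_pos'],o['orientation'],o['finger_gap'])
for c in ['top','side']:
    r=read_camera(c);np.savez(f'{c}0.npz',**r);cv2.imwrite(f'pics/{c}0.png',r['image'][:,:,::-1])
    print(c,r['K'],r['R'],r['t'])
    for n in ['wide_block_center','tray','well','meter','rack','square_block_center','round_plug_center']:
        print(n,[(round(d['score'],2),np.round(d['point'],4)) for d in pinpoint(n,c)][:3])
E
```

```text
0.0 [0.1544 0.5015 0.2147] [[-0.9557  0.2944 -0.0007]
 [ 0.2944  0.9557 -0.0011]
 [ 0.0003 -0.0013 -1.    ]] 0.08525686572616595
top [[402.7022   0.     275.1531]
 [  0.     402.7022 208.9714]
 [  0.       0.       1.    ]] [[ 0.0032 -1.      0.0078]
 [-0.9855 -0.0044 -0.1694]
 [ 0.1694 -0.0072 -0.9855]] [-0.0271  0.6059  0.7827]
wide_block_center [(0.44, array([ 0.4875, -0.216 ,  0.0419]))]
tray [(0.84, array([ 0.5307, -0.2478,  0.0005]))]
well [(0.83, array([0.5713, 0.2169, 0.0869]))]
meter [(0.86, array([0.531 , 0.2077, 0.0029])), (0.17, array([ 0.5094, -0.0016,  0.0045]))]
rack [(0.7, array([ 0.511 , -0.0028,  0.0015])), (0.68, array([0.5329, 0.2059, 0.0012]))]
square_block_center [(0.55, array([ 0.5709, -0.2748,  0.0464])), (0.37, array([ 0.4837, -0.0042,  0.0536]))]
round_plug_center [(0.7, array([ 0.4997, -0.2841,  0.0408])), (0.62, array([ 0.5567, -0.2024,  0.0481]))]
side [[432.8034   0.     285.7273]
 [  0.     432.8034 208.9499]
 [  0.       0.       1.    ]] [[ 0.8219 -0.5695  0.0131]
 [-0.308  -0.4637 -0.8307]
 [ 0.4792  0.6787 -0.5565]] [-0.4946  0.2447  0.7792]
wide_block_center [(0.49, array([ 0.489 , -0.216 ,  0.0432]))]
tray [(0.96, array([ 0.5282, -0.2437,  0.0008]))]
well [(0.58, array([0.5717, 0.2191, 0.0807]))]
meter [(0.8, array([0.5359, 0.2071, 0.0028]))]
rack [(0.85, array([ 0.5157, -0.0047,  0.0028])), (0.26, array([ 0.7705, -0.033 ,  0.0608]))]
square_block_center [(0.54, array([ 0.5673, -0.2766,  0.0405]))]
round_plug_center [(0.49, array([ 0.5606, -0.2025,  0.0404]))]
```

View pics/top0.png

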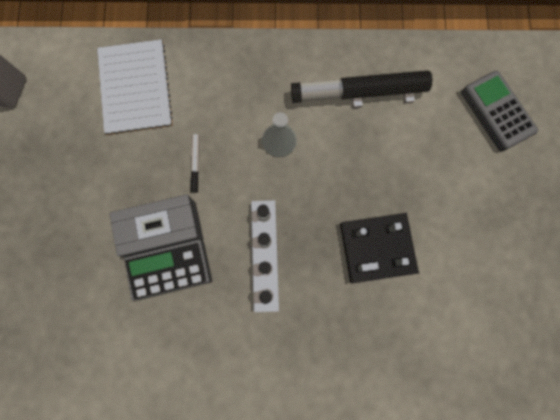

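View pics/side0.png

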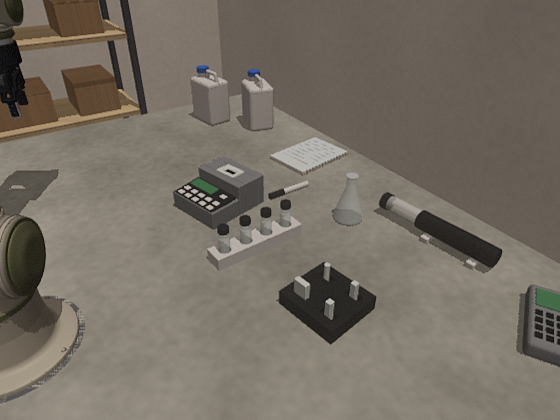

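The top view shows the wide block at (369,267) in the tray (379,247), the rack column at x≈265, and the meter's well at (153,225). The side view confirms this layout. Next I refine the poses and yaws by intersecting with known planes.

```bash
cat > h.py <<'E'
import numpy as np,cv2
from rig import *
np.set_printoptions(precision=4,suppress=True)
def plane(r,uv,z):
    uv=np.atleast_2d(uv).astype(float);d=np.linalg.solve(r['K'],np.c_[uv,np.ones(len(uv))].T)
    D=(r['R'].T@d).T;C=-r['R'].T@r['t'];return C+D*((z-C[2])/D[:,2])[:,None]
def proj(r,P):
    p=(r['K']@(r['R']@np.atleast_2d(P).T+np.reshape(r['t'],(3,1)))).T;return p[:,:2]/p[:,2:]
def rect(r,mask,z):
    v,u=np.nonzero(mask);P=plane(r,np.c_[u,v],z)[:,:2]
    (c,s,a)=cv2.minAreaRect((P*1000).astype(np.float32));return np.round(c,1),np.round(s,1),round(a,1),len(u),np.round(P.mean(0)*1000,1)
def cloud(r):
    z=r['z_map'];v,u=np.nonzero(z>0);zz=z[v,u]
    d=np.linalg.solve(r['K'],np.c_[u,v,np.ones(len(u))].T)*zz
    return (r['R'].T@(d-np.reshape(r['t'],(3,1)))).T,u,v
E
python3 - <<'E'
from h import *
for c in ['top','side']:
    r=dict(np.load(f'{c}0.npz'));g=r['image'].mean(2);P,u,v=cloud(r)
    def sel(x,y,w,z0,z1,bright=None):
        m=(abs(P[:,0]-x)<w)&(abs(P[:,1]-y)<w)&(P[:,2]>z0)&(P[:,2]<z1)
        M=np.zeros(g.shape,bool);M[v[m],u[m]]=1
        return M if bright is None else M&(g>bright)
    print(c)
    print('tray',rect(r,sel(.53,-.246,.12,.026,.042),.034))
    print('block top',rect(r,sel(.488,-.216,.03,.055,.075),.065))
    print('block bright',rect(r,sel(.488,-.216,.03,.045,.075,110),.065))
    print('insert',rect(r,sel(.571,.217,.05,.075,.095,150),.085), g[v,u][(abs(P[:,0]-.571)<.05)&(abs(P[:,1]-.217)<.05)].max())
    print('metertop',rect(r,sel(.571,.217,.13,.078,.095),.085))
    m=sel(.571,.217,.02,-.01,.095)&(g<60); print('dark',rect(r,m,.085))
    m=(abs(P[:,0]-.51)<.14)&(abs(P[:,1])<.05);print('vial zmax',P[m,2].max())
    print('masks')
    for n in ['tray','wide_block_center','well','rack']:
        for d in outline_of(n,c)[:1]: print(n,d['score'],rect(r,d['mask'],{'tray':.034,'wide_block_center':.065,'rack':.03}.get(n,.085)))
r=dict(np.load('top0.npz'));im=r['image'][:,:,::-1]
a=cv2.resize(im[180:300,90:230],(560,480),interpolation=0)
b=cv2.resize(im[205:290,335:425],(240,227),interpolation=0)
b=cv2.copyMakeBorder(b,0,480-227,0,0,0);cv2.imwrite('pics/c1.png',np.hstack([a,b]))
E
```

```text
top
tray (array([ 530.4, -243.7]), array([130. , 141.8]), 8.5, 3795, array([ 530. , -243.8]))
block top (array([ 489.3, -213.1]), array([12.2, 33.6]), 8.2, 108, array([ 489.4, -212.9]))
block bright (array([ 489.2, -213.2]), array([11.9, 31.8]), 8.2, 97, array([ 489.1, -213. ]))
insert (array([568.4, 217.7]), array([41.3, 61.5]), 14.1, 446, array([568.2, 218.3])) 175.33333333333334
metertop (array([568.7, 215.8]), array([ 90.3, 160.5]), 13.9, 3577, array([568.3, 216. ]))
dark (array([568.1, 216.3]), array([ 8.8, 29. ]), 14.6, 71, array([568.1, 216.3]))
vial zmax 0.09687816707265477
masks
tray 0.58 (array([ 530.3, -241.1]), array([133.4, 149. ]), 8.3, 4117, array([ 529.8, -240.9]))
wide_block_center 0.65 (array([ 489.1, -210.8]), array([12.4, 39. ]), 8.8, 124, array([ 489.1, -210.7]))
rack 0.72 (array([515.1,  -4.4]), array([231.7,  51.9]), 2.1, 2063, array([507.7,  -4.1]))
side
tray (array([ 528.7, -245.1]), array([137.8, 145.5]), 8.4, 3206, array([ 525.3, -252.5]))
block top (array([ 486.6, -217. ]), array([21.5, 40.8]), 8.7, 147, array([ 486.8, -217.1]))
block bright (array([ 488.3, -222.2]), array([54. , 21.4]), 80.1, 114, array([ 488.4, -219.1]))
insert (array([571.2, 219.8]), array([42.5, 63.9]), 13.5, 147, array([571.8, 219.9])) 187.33333333333334
metertop (array([567.2, 213.1]), array([ 98.9, 171.4]), 13.8, 1126, array([567.2, 210.3]))
dark (array([568.5, 213.7]), array([ 5.5, 25.7]), 13.1, 14, array([568.2, 213.7]))
vial zmax 0.09699458144832404
masks
wide_block_center 0.73 (array([ 480.8, -225.8]), array([58.7, 28.6]), 54.4, 259, array([ 480.4, -226.3]))
well 0.57 (array([503.6, 157.3]), array([248.6, 252.9]), 13.9, 4182, array([499.6, 138.5]))
rack 0.5 (array([508.7,  38.3]), array([109.8,  26.9]), 60.4, 287, array([508.3,  36.9]))
```

View pics/c1.png

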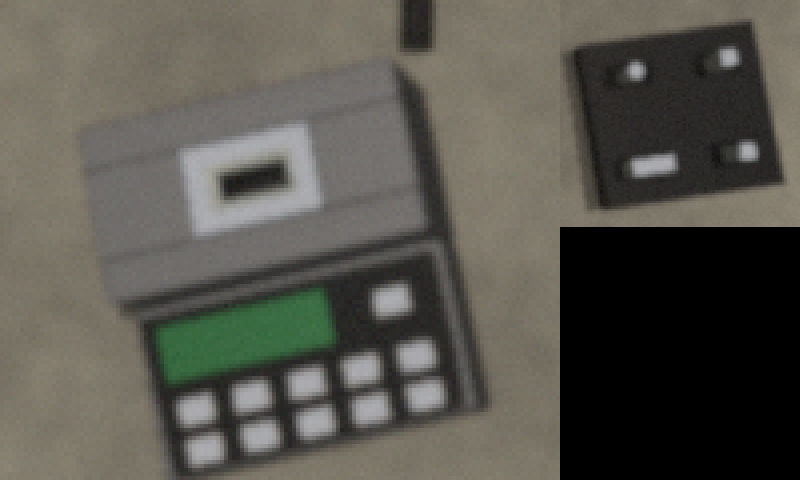

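The crop shows the well's long side and the block's long side both roughly along world y. That gives tray yaw ≈ +8.4° and meter yaw ≈ +14°. Block is at about (489.3, −213.3) mm and the well at about (568.5, 216.6) mm. I turn first, then travel.

Emit:
arm_command(
  increments=[
    [[-1, 0, 0, 0, 0, 0, 0.0938], [-1, 0, 0, 0, 0, 0, 0.0938], [-1, 0, 0, 0, 0, 0, 0.0938], [-1, 0, 0, 0, 0, 0, 0.0938], [-1, 0, 0, 0, 0, 0, 0.0938], [-1, 0, 0, 0, 0, 0, 0.0938], [-1, 0, 0, 0, 0, 0, 0.0938], [-1, 0, 0, 0, 0, 0, 0.0938], [-0.6, -0.02, 0.006, 0, 0, 0, 0], [-0.6, -0.04, 0.012, 0, 0, 0, 0], [-0.6, -0.04, 0.012, 0, 0, 0, 0], [-0.6, -0.04, 0.012, 0, 0, 0, 0], [-0.6, -0.04, 0.012, 0, 0, 0, 0], [-0.6, -0.04, 0.012, 0, 0, 0, 0], [-0.6, -0.04, 0.012, 0, 0, 0, 0], [-0.6, -0.04, 0.012, 0, 0, 0, 0], [-0.6, -0.04, 0.012, 0, 0, 0, 0], [-0.6, -0.04, 0.012, 0, 0, 0, 0], [-0.6, -0.04, 0.012, 0, 0, 0, 0], [-0.6, -0.04, 0.012, 0, 0, 0, 0]],
  ],
)

```text
clock: 3.2
tcp_pos: [0.3586, 0.0651, 0.2156]
orientation: [[-0.146, 0.989, 0.001], [0.989, 0.146, -0.0], [-0.0, 0.001, -1.0]]
wrist_force: [1.5, 0.7, -0.4]
finger_gap: 0.0683
grasp_force: 0.0
```

```bash
cat >> h.py <<'E'
def go(x,y,z,yaw):
    o=get_obs();R=np.array(o['orientation']);p=np.array(o['tcp_pos'])
    a=np.radians(yaw);Y=np.array([np.cos(a),np.sin(a),0]);Z=np.array([0,0,-1.]);X=np.cross(Y,Z);T=np.c_[X,Y,Z]
    rv=cv2.Rodrigues(R.T@T)[0].ravel()
    print('t',o['clock'],'p',p,'yaw',np.degrees(np.arctan2(R[1,1],R[0,1])),'z',R[:,2],'gap',o['finger_gap'],'F',o['wrist_force'],o['grasp_force'])
    print('shift(now axes)',R.T@(np.array([x,y,z])-p),'shift(final axes)',T.T@(np.array([x,y,z])-p),'turn/1.5',rv/1.5)
E
python3 -c "
from h import *
go(.4893,-.2133,.215,8.4)"
```

```text
t 3.2 p [0.3586 0.0651 0.2156] yaw 8.37070762957746 z [ 0.0009 -0.     -1.    ] gap 0.06828488512120857 F [ 1.5417  0.7479 -0.3748] 0.0
shift(now axes) [-0.2944  0.0888  0.0007] shift(final axes) [-0.2945  0.0886  0.0006] turn/1.5 [ 0.0006  0.0001 -0.0003]
```

Emit:
arm_command(
  increments=[
    [[-0.4, -0.04, 0.012, 0, 0, 0, 0], [-0.4, -0.04, 0.012, 0, 0, 0, 0], [-0.4, -0.04, 0.012, 0, 0, 0, 0], [-0.4, -0.04, 0.012, 0, 0, 0, 0], [-0.4, -0.04, 0.012, 0, 0, 0, 0], [-0.4, -0.04, 0.012, 0, 0, 0, 0], [-0.4, -0.04, 0.012, 0, 0, 0, 0], [-0.4, -0.0144, 0.0047, 0.02, 0, 0, 0], [-0.4, 0, 0, 0.04, 0, 0, 0], [-0.4, 0, 0, 0.03, 0, 0, 0], [-0.4, 0, 0, 0.01, 0, 0, 0], [-0.4, 0, 0, 0, 0, 0, 0], [-0.4, 0, 0, 0, 0, 0, 0]],
  ],
)

```text
clock: 4.5
tcp_pos: [0.4896, -0.2119, 0.1169]
orientation: [[-0.146, 0.989, 0.002], [0.989, 0.146, -0.001], [-0.002, 0.002, -1.0]]
wrist_force: [0.5, -0.7, -0.2]
finger_gap: 0.0597
grasp_force: 0.0
```

```bash
python3 -c "
from h import *
go(.4893,-.2133,.055,8.4)
r=read_camera('side');im=r['image'][:,:,::-1].copy()
cv2.imwrite('pics/s1.png',cv2.resize(im[200:350,240:400],(640,600),interpolation=cv2.INTER_CUBIC))
"
```

```text
t 4.5 p [ 0.4896 -0.2119  0.1169] yaw 8.400828923127644 z [ 0.002  -0.0014 -1.    ] gap 0.05965675600216016 F [ 0.5212 -0.6773 -0.2187] 0.0
shift(now axes) [-0.0012 -0.0006  0.0619] shift(final axes) [-0.0013 -0.0005  0.0619] turn/1.5 [0.0012 0.0012 0.    ]
```

View pics/s1.png

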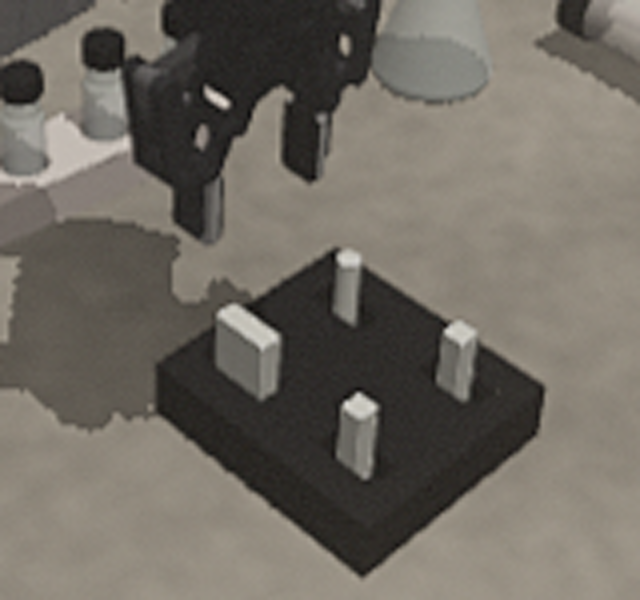

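The crop shows the fingers straddling above the wide block, at crop (248,350), with the other pieces well clear. I go down and close.

Emit:
arm_command(
  increments=[
    [[-0.4, -0.0012, -0.0005, 0.01, 0.0012, 0.0012, 0], [-0.4, 0, 0, 0.02, 0, 0, 0], [-0.4, 0, 0, 0.02, 0, 0, 0], [-0.4, 0, 0, 0.01, 0, 0, 0], [-0.4, 0, 0, 0, 0, 0, 0], [-0.4, 0, 0, 0, 0, 0, 0]],
  ],
)

```text
clock: 5.15
tcp_pos: [0.4889, -0.213, 0.056]
orientation: [[-0.146, 0.989, -0.001], [0.989, 0.146, 0.001], [0.001, -0.001, -1.0]]
wrist_force: [0.1, 0.4, -0.4]
finger_gap: 0.0599
grasp_force: 0.0
```

```bash
python3 -c "
from h import *
go(.4893,-.2133,.055,8.4)
r=read_camera('side');im=r['image'][:,:,::-1].copy()
cv2.imwrite('pics/s2.png',cv2.resize(im[220:350,260:400],(640,594),interpolation=cv2.INTER_CUBIC))
"
```

```text
t 5.15 p [ 0.4889 -0.213   0.056 ] yaw 8.387212347449772 z [-0.0012  0.0009 -1.    ] gap 0.05987729414206961 F [ 0.1025  0.3876 -0.4115] 0.0
shift(now axes) [-0.0004  0.0004  0.001 ] shift(final axes) [-0.0004  0.0004  0.001 ] turn/1.5 [-0.0007 -0.0007 -0.0001]
```

View pics/s2.png

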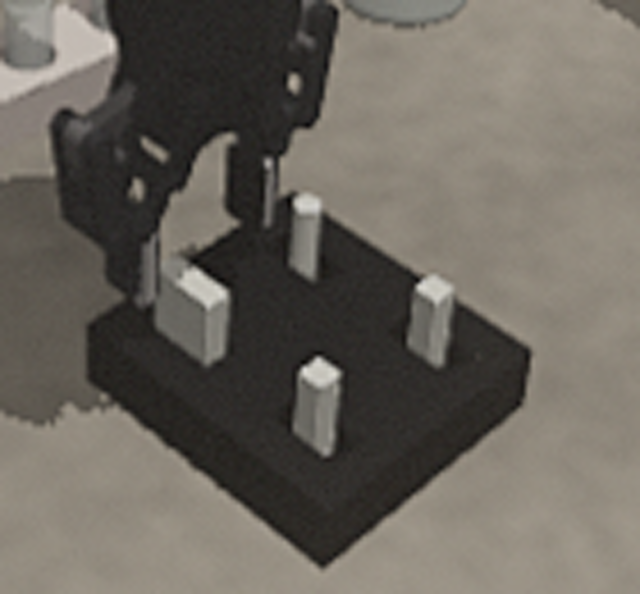

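```bash
python3 -c "
from h import *
r=dict(np.load('side0.npz'))
def c(P): return (proj(r,P)-[260,220])*4.57
b=np.radians(8.4);X=np.array([np.cos(b),np.sin(b),0]);Y=np.array([-np.sin(b),np.cos(b),0])
p=np.array([.4889,-.213,0])
for z in (.039,.045): print('tips',c([p-X*.03+[0,0,z],p+X*.03+[0,0,z]]))
print('tips near edge',c([p-X*.03-Y*.011+[0,0,.039],p+X*.03-Y*.011+[0,0,.039]]))
B=np.array([.4893,-.2133,.065])
print('top corners',c([B+X*i*.00625+Y*j*.01625 for i,j in((-1,-1),(-1,1),(1,1),(1,-1))]))
"
```

```text
tips [[134.4898 358.4949]
 [234.021  291.0917]]
tips [[134.7468 348.2217]
 [234.6536 280.9674]]
tips near edge [[152.6837 372.7129]
 [252.2531 304.2199]]
top corners [[205.3918 306.5858]
 [150.9796 266.5644]
 [172.0246 252.9965]
 [226.4628 292.3501]]
```

```bash
python3 -c "
from h import *
for cam in ('side','top'):
    r=read_camera(cam);P,u,v=cloud(r);np.savez(cam+'2.npz',**r)
    print(cam,np.abs(r['t']-np.load(cam+'0.npz')['t']).max())
    a=np.radians(8.4);Q=P-[.4889,-.213,0];q=np.c_[Q[:,0]*np.cos(a)+Q[:,1]*np.sin(a),-Q[:,0]*np.sin(a)+Q[:,1]*np.cos(a),P[:,2]]
    m=(abs(q[:,0])<.075)&(abs(q[:,1])<.05)&(q[:,2]>.04)&(q[:,2]<.2)
    for z in np.arange(.04,.2,.01):
        k=m&(q[:,2]>=z)&(q[:,2]<z+.01)
        for s in (q[:,0]<-.012,abs(q[:,0])<.012,q[:,0]>.012):
            kk=k&s
            if kk.sum()>2: print(round(z,3),kk.sum(),'x',q[kk,0].min(),q[kk,0].max(),'y',q[kk,1].min(),q[kk,1].max())
    if cam=='side':
        for (x,y) in ((150,270),(147,300),(268,180),(268,222),(205,330)):
            U,V=round(260+x/4.57),round(220+y/4.57); i=(u==U)&(v==V); print((x,y),q[i],r['image'][V,U])
"
```

```text
side 0.0
0.04 57 x -0.007245742953344175 0.007516728129623642 y -0.016943614386569782 0.01369772480857313
0.04 23 x 0.06557186144796455 0.07232416081215716 y -0.007353311579506545 0.005200716956658594
0.05 57 x -0.007549171703270715 0.006905458893242721 y -0.017837757559107475 0.011467734702764807
0.05 22 x 0.06513659504113001 0.07494490606987346 y -0.0066304023340696076 0.0014930687388749735
0.06 111 x -0.00671569116825027 0.0068994543484451635 y -0.018108459986436943 0.015281774944849022
0.06 31 x 0.06514605176031181 0.07483255041956471 y -0.007422444802853079 0.0046761549889142145
0.07 4 x 0.031028684228666097 0.032406628500781166 y -0.005286893900206645 0.00738416822349218
0.08 23 x -0.04149084791581009 -0.028537617920991805 y -0.011161819175334407 0.004748403860268417
0.08 35 x 0.02948227206972792 0.03847113708002725 y -0.01034071693939349 0.011279315447597657
0.09 48 x -0.04335513612503956 -0.028400268651178943 y -0.011832952410614345 0.006067039422532165
0.09 50 x 0.029622009302923108 0.04488392900587155 y -0.010868356526804316 0.011759181386080437
0.1 45 x -0.0433341024083565
[... 2702 characters left out ...]
6042 y -0.0002174250727866034 0.0046249463217139745
0.06 22 x 0.0669898980384945 0.07496747095873992 y -0.00698494861305156 0.004773379936545075
0.12 4 x 0.05629530834585811 0.06191731564614765 y 0.011746903049217787 0.013077643294637998
0.13 6 x 0.055774175618179905 0.0627812638906819 y 0.011721459159302373 0.012119800776168168
0.14 5 x 0.05848388873240869 0.06369096483119331 y 0.011671819208804205 0.01274169776341711
0.15 7 x 0.059184297256881985 0.06539333691215155 y 0.010868684334510072 0.012642164840707808
0.16 4 x 0.06285424884970513 0.06695456361119347 y 0.01167461060986501 0.011889723874243335
0.17 7 x 0.06331185038387403 0.06844988034903032 y 0.008958338616344867 0.01292378149658068
```

```bash
python3 -c "
from h import *
r=dict(np.load('side0.npz'));P,u,v=cloud(r)
print('img proj of tcp',proj(r,[.1544,.5015,.2147]),'tip',proj(r,[.1544,.5015,.21]))
m=(np.hypot(P[:,0]-.1544,P[:,1]-.5015)<.07)&(P[:,2]>.05)&(P[:,2]<.5)
print(m.sum(),np.sort(P[m,2])[:20])
o=get_obs();print(o['joint_pos'],o['tcp_pos'],o['wrist_force'],o['joint_vel'])
"
```

```text
img proj of tcp [[ 23.6129 122.8089]] tip [[ 24.2248 124.5875]]
1929 [0.2451 0.2466 0.2468 0.2472 0.2473 0.2474 0.2474 0.2476 0.2477 0.2478
 0.248  0.248  0.2481 0.2481 0.2483 0.2484 0.2484 0.2484 0.2486 0.2486]
[-36.1412  29.2779  95.0997   0.0008  55.672  -44.5299] [ 0.4889 -0.213   0.0562] [-0.417  -1.4012  0.2274] [ 0.0448  0.0326  0.245   0.0864 -0.1407  0.0496]
```

The depth data show the fingertips about 34 mm higher than the reported TCP implies, both here and at the start. The xy positions agree. I'll trust the camera and descend in stages.

Emit:
arm_command(
  increments=[
    [[-0.4, -0.0004, 0.0004, 0.01, 0, 0, 0], [-0.2, 0, 0, 0.012, 0, 0, 0], [-0.1, 0, 0, 0.004, 0, 0, 0], [0, 0, 0, 0, 0, 0, 0], [0, 0, 0, 0, 0, 0, 0], [0, 0, 0, 0, 0, 0, 0]],
  ],
)

```text
clock: 5.9
tcp_pos: [0.489, -0.2131, 0.0296]
orientation: [[-0.146, 0.989, -0.002], [0.989, 0.146, 0.001], [0.001, -0.001, -1.0]]
wrist_force: [1.0, -0.6, 0.5]
finger_gap: 0.0425
grasp_force: 0.0
```

```bash
cat >> h.py <<'E'
def tips(yaw=8.4,lo=.036):
    r=read_camera('side');P,u,v=cloud(r);o=get_obs();p=o['tcp_pos'];a=np.radians(yaw);Q=P-[p[0],p[1],0]
    q=np.c_[Q[:,0]*np.cos(a)+Q[:,1]*np.sin(a),-Q[:,0]*np.sin(a)+Q[:,1]*np.cos(a),P[:,2]]
    for s in (-1,1):
        m=(s*q[:,0]>.0095)&(s*q[:,0]<.055)&(abs(q[:,1])<.02)&(q[:,2]>lo)&(q[:,2]<lo+.08)
        print('finger',s,m.sum(),'lowest',np.sort(q[m,2])[:8],'inner',np.sort(abs(q[m,0]))[:5],'y',q[m,1].min(),q[m,1].max())
    return r
E
python3 -c "
from h import *
go(.4893,-.2133,.022,8.4);tips(lo=.042)"
```

```text
t 5.9 p [ 0.489  -0.2131  0.0296] yaw 8.391868328408389 z [-0.0016  0.0012 -1.    ] gap 0.04246481099388462 F [ 1.     -0.5916  0.4991] 0.0
shift(now axes) [-0.0002  0.0002  0.0076] shift(final axes) [-0.0002  0.0002  0.0076] turn/1.5 [-0.0009 -0.0009 -0.0001]
finger -1 405 lowest [0.0499 0.051  0.0512 0.0529 0.0533 0.0541 0.0549 0.0552] inner [0.0152 0.0154 0.0154 0.0164 0.0173] y -0.0169916578605232 0.013787246281334143
finger 1 346 lowest [0.0496 0.0498 0.0501 0.0506 0.0509 0.0511 0.0516 0.0524] inner [0.016  0.0162 0.0163 0.0168 0.0174] y -0.01712202467691042 0.013337251989153
```

Emit:
arm_command(
  increments=[
    [[0, 0, 0, 0.008, -0.0009, -0.0009, 0], [0, 0, 0, 0, 0, 0, 0], [0.3, 0, 0, 0, 0, 0, 0], [0.6, 0, 0, 0, 0, 0, 0], [1, 0, 0, 0, 0, 0, 0], [1, 0, 0, 0, 0, 0, 0], [1, 0, 0, 0, 0, 0, 0], [1, 0, 0, 0, 0, 0, 0], [1, 0, 0, 0, 0, 0, 0], [1, 0, 0, 0, 0, 0, 0]],
  ],
)

```text
clock: 6.95
tcp_pos: [0.489, -0.2131, 0.0215]
orientation: [[-0.146, 0.989, -0.0], [0.989, 0.146, 0.0], [0.0, -0.0, -1.0]]
wrist_force: [-0.4, 0.9, 4.1]
finger_gap: 0.0114
grasp_force: 58.9
```

```bash
python3 -c "
from h import *
go(.4893,-.2133,.022,8.4);r=tips(lo=.036)
cv2.imwrite('pics/s3.png',cv2.resize(r['image'][220:350,260:400,::-1],(640,594),interpolation=cv2.INTER_CUBIC))"
```

```text
t 6.95 p [ 0.489  -0.2131  0.0215] yaw 8.388424862495937 z [-0.0001  0.0001 -1.    ] gap 0.011391408863197738 F [-0.4256  0.931   4.1073] 58.88780057430267
shift(now axes) [-0.0002  0.0003 -0.0005] shift(final axes) [-0.0002  0.0003 -0.0005] turn/1.5 [-0.     -0.     -0.0001]
finger -1 407 lowest [0.036  0.0361 0.0361 0.0361 0.0361 0.0362 0.0362 0.0362] inner [0.0096 0.0097 0.0097 0.01   0.01  ] y -0.019580200915881845 0.019798148035217625
finger 1 296 lowest [0.036  0.036  0.036  0.036  0.036  0.036  0.0361 0.0361] inner [0.0095 0.0095 0.0095 0.0096 0.0096] y -0.019900965903937792 0.018685303505100875
```

View pics/s3.png

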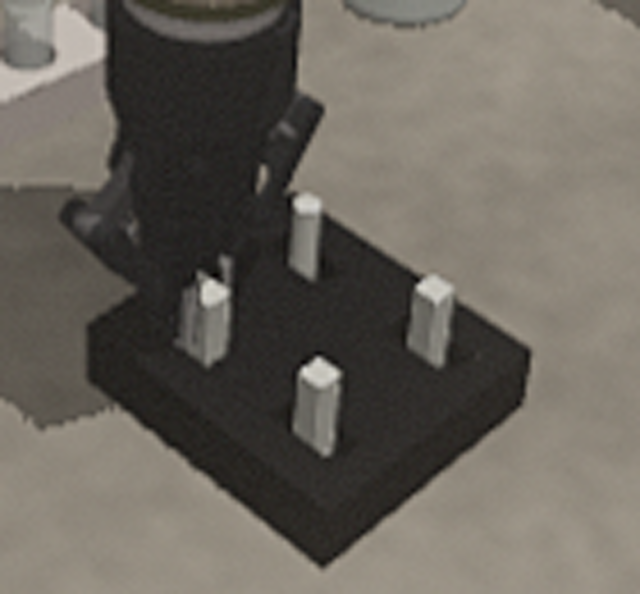

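The fingers have closed on the block at crop (207,320) with a 58.9 N grip. I lift straight up.

Emit:
arm_command(
  increments=[
    [[1, 0, 0, -0.004, 0, 0, 0], [1, 0, 0, -0.006, 0, 0, 0], [1, 0, 0, -0.01, 0, 0, 0], [1, 0, 0, -0.015, 0, 0, 0], [1, 0, 0, -0.02, 0, 0, 0], [1, 0, 0, -0.02, 0, 0, 0], [1, 0, 0, -0.02, 0, 0, 0], [1, 0, 0, -0.015, 0, 0, 0], [1, 0, 0, 0, 0, 0, 0], [1, 0, 0, 0, 0, 0, 0]],
  ],
)

```text
clock: 8.0
tcp_pos: [0.4887, -0.2129, 0.1312]
orientation: [[-0.146, 0.989, -0.001], [0.989, 0.146, 0.0], [0.0, -0.001, -1.0]]
wrist_force: [0.3, 0.1, -0.8]
finger_gap: 0.0116
grasp_force: 58.5
```

```bash
python3 -c "
from h import *
go(.5685,.2166,.1315,14)
r=read_camera('side');P,u,v=cloud(r);o=get_obs();p=o['tcp_pos'];a=np.radians(8.4);Q=P-[p[0],p[1],0]
q=np.c_[Q[:,0]*np.cos(a)+Q[:,1]*np.sin(a),-Q[:,0]*np.sin(a)+Q[:,1]*np.cos(a),P[:,2]]
m=(abs(q[:,0])<.02)&(abs(q[:,1])<.03)&(q[:,2]>.1)&(q[:,2]<.18)
for z in np.arange(.1,.18,.006):
  k=m&(q[:,2]>=z)&(q[:,2]<z+.006)
  if k.sum(): print(round(z,3),k.sum(),q[k,0].min(),q[k,0].max(),q[k,1].min(),q[k,1].max())
print('low',np.sort(q[m,2])[:6])
c=proj(r,[p[0],p[1],.13])[0].astype(int)
cv2.imwrite('pics/s4.png',cv2.resize(r['image'][c[1]-60:c[1]+60,c[0]-70:c[0]+70,::-1],(700,600),interpolation=cv2.INTER_CUBIC))
"
```

```text
t 8.0 p [ 0.4887 -0.2129  0.1312] yaw 8.389238743454756 z [-0.0006  0.0004 -1.    ] gap 0.011583292013170937 F [ 0.316   0.0825 -0.7867] 58.48700702190399
shift(now axes) [ 0.4133  0.1416 -0.0002] shift(final axes) [ 0.3974  0.1813 -0.0003] turn/1.5 [-0.0003 -0.0003 -0.0653]
0.13 27 -0.007367064691147741 0.007674178622770488 -0.017842022671534542 0.014689120030077355
0.136 43 -0.006429573487244251 0.005647497385214695 -0.018077759760681614 0.013663599851949386
0.142 26 -0.005477476864573278 0.006720045648534144 -0.017148310476561287 -0.004602420810989078
0.148 30 -0.012105847970748842 0.006801350526493231 -0.017979784448671925 0.004769910523084106
0.154 39 -0.01846927174795605 0.0047818545805769315 -0.01724654418863425 0.0033706782699430863
0.16 52 -0.019076404788622266 0.019782921339218072 -0.01763833514598668 0.006293100326383336
0.166 53 -0.019212516203625303 0.019613388152375462 -0.017793018751788396 0.006086274036786729
0.172 84 -0.018983166276830873 0.01972229073549274 -0.01796895594107458 0.006814466106962926
0.178 15 -0.018998408085983496 0.012045180572016286 -0.015734074657702553 0.0010393091401878535
low [0.1308 0.131  0.1314 0.1326 0.1327 0.1328]
```

View pics/s4.png

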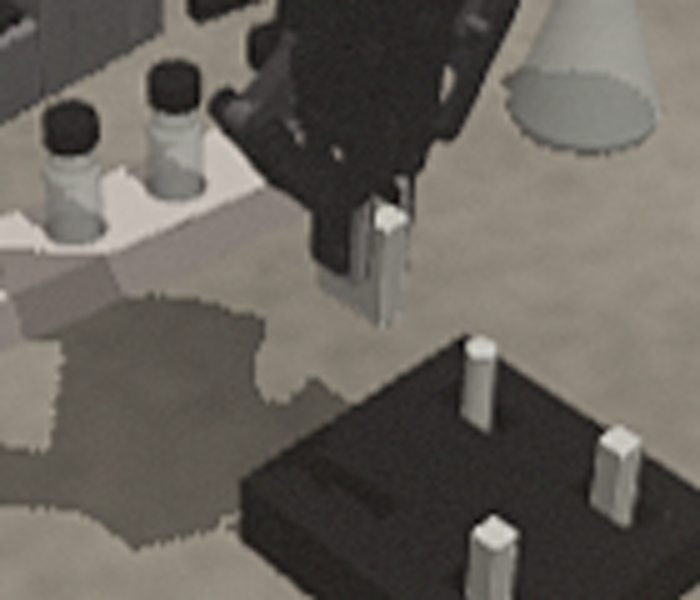

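The block hangs upright with its foot at about z=0.130 (crop 385,325), and the other pieces are undisturbed in the tray. Next I turn and carry it over the caps, whose tops are at 0.093–0.097.

Emit:
arm_command(
  increments=[
    [[1, 0, 0, 0, 0, 0, -0.02], [1, 0, 0, 0, 0, 0, -0.03], [1, 0, 0, 0, 0, 0, -0.0153], [1, 0.01, 0.0046, 0, 0, 0, 0], [1, 0.02, 0.0091, 0, 0, 0, 0], [1, 0.03, 0.0137, 0, 0, 0, 0], [1, 0.035, 0.016, 0, 0, 0, 0], [1, 0.035, 0.016, 0, 0, 0, 0], [1, 0.035, 0.016, 0, 0, 0, 0], [1, 0.035, 0.016, 0, 0, 0, 0], [1, 0.035, 0.016, 0, 0, 0, 0], [1, 0.035, 0.016, 0, 0, 0, 0], [1, 0.035, 0.016, 0, 0, 0, 0], [1, 0.035, 0.016, 0, 0, 0, 0], [1, 0.03, 0.0137, 0, 0, 0, 0], [1, 0.02, 0.0091, 0, 0, 0, 0], [1, 0.0074, 0.0031, 0, 0, 0, 0], [1, 0, 0, 0, 0, 0, 0], [1, 0, 0, 0, 0, 0, 0]],
  ],
)

```text
clock: 9.95
tcp_pos: [0.5685, 0.2157, 0.1313]
orientation: [[-0.241, 0.97, -0.001], [0.97, 0.241, 0.0], [0.0, -0.001, -1.0]]
wrist_force: [0.0, 0.7, -1.2]
finger_gap: 0.0115
grasp_force: 58.5
```

```bash
python3 -c "
from h import *
go(.5685,.2166,.0965,14)
for cam in ('side','top'):
  r=read_camera(cam);np.savez(cam+'5.npz',**r);P,u,v=cloud(r);o=get_obs();p=o['tcp_pos'];a=np.radians(14);Q=P-[p[0],p[1],0]
  q=np.c_[Q[:,0]*np.cos(a)+Q[:,1]*np.sin(a),-Q[:,0]*np.sin(a)+Q[:,1]*np.cos(a),P[:,2]]
  m=(abs(q[:,0])<.02)&(abs(q[:,1])<.03)&(q[:,2]>.1)&(q[:,2]<.15)
  for z in np.arange(.11,.15,.006):
    k=m&(q[:,2]>=z)&(q[:,2]<z+.006)
    if k.sum(): print(round(z,3),k.sum(),q[k,0].min(),q[k,0].max(),q[k,1].min(),q[k,1].max())
  g=r['image'].mean(2);m=(abs(q[:,0])<.05)&(abs(q[:,1])<.05)&(abs(q[:,2]-.085)<.01)&(g[v,u]>140)
  if m.sum(): print('insert q',q[m,:2].min(0),q[m,:2].max(0),m.sum())
r=dict(np.load('side5.npz'));c=proj(r,[p[0],p[1],.11])[0].astype(int)
cv2.imwrite('pics/s5.png',cv2.resize(r['image'][c[1]-50:c[1]+50,c[0]-60:c[0]+60,::-1],(720,600),interpolation=cv2.INTER_CUBIC))
"
```

```text
t 9.95 p [0.5685 0.2157 0.1313] yaw 13.967144370858351 z [-0.001   0.0001 -1.    ] gap 0.011456968807581762 F [ 0.0434  0.7239 -1.1765] 58.474169969558716
shift(now axes) [0.0008 0.0003 0.0348] shift(final axes) [0.0008 0.0003 0.0348] turn/1.5 [-0.0006 -0.0002 -0.0004]
0.128 8 -0.005222001204283075 0.00416640220599656 -0.015864872349527586 0.013619399771894667
0.134 21 -0.007325530716954572 0.004891763561341579 -0.01680993190139924 0.012281385054962646
0.14 24 -0.006396969185574497 0.0070026415924839495 -0.018568334326571557 0.017260186952661002
0.146 7 -0.009638246491670012 0.0026137901323727048 -0.018141477938645036 0.0017079091885150244
insert q [-0.0213 -0.0348] [0.0251 0.0231] 114
0.128 4 -0.005647729617444317 0.0032047239204740533 -0.017560206462894547 -0.0064365610230545075
0.134 9 -0.006195322050287629 0.004374994700096928 -0.01758886474188745 -0.01124563571906099
0.14 9 -0.006029379076765794 0.005725913871803028 -0.01730058561030473 -0.009112468283502697
0.146 8 -0.01170970478575577 0.004498423983661685 -0.017682994777521353 -0.0065221061965612705
insert q [-0.0211 -0.0302] [0.0228 0.0188] 284
```

View pics/s5.png

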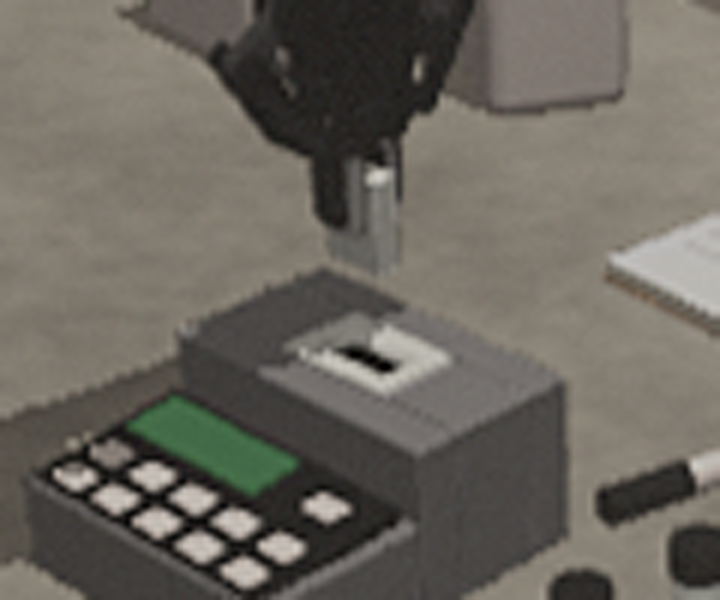

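The block is above the well, with its foot at crop (375,270) and the well at (365,358), clear of the meter. I refine the well and block centres with template matching on rectified original images.

```bash
cat > fit.py <<'E'
from h import *
from scipy.optimize import minimize
from scipy.ndimage import gaussian_filter
def ortho(r,cx,cy,z,half=.045,s=.0005):
    n=int(2*half/s);i,j=np.meshgrid(np.arange(n),np.arange(n),indexing='ij')
    X=np.c_[(cx-half+i*s).ravel(),(cy-half+j*s).ravel(),np.full(n*n,z)]
    uv=proj(r,X).astype(np.float32)
    return cv2.remap(r['image'].mean(2).astype(np.float32),uv[:,0].reshape(n,n),uv[:,1].reshape(n,n),cv2.INTER_LINEAR),X[:,:2]
def box(q,w,h,k=.0008):
    f=lambda d:1/(1+np.exp(np.clip(d/k,-50,50)))
    return f(abs(q[:,0])-w/2)*f(abs(q[:,1])-h/2)
def fit(r,c,yaw,z,rects,half):
    I,X=ortho(r,*c,z,half);I=I.ravel();
    def cost(p,full=False):
        a=np.radians(p[2]);d=X-np.array(p[:2])/1000;q=np.c_[d[:,0]*np.cos(a)+d[:,1]*np.sin(a),-d[:,0]*np.sin(a)+d[:,1]*np.cos(a)]
        A=np.c_[np.ones(len(I)),*[box(q,w,h) for w,h in rects]]
        co,res,_,_=np.linalg.lstsq(A,I,rcond=None);e=np.sqrt(np.mean((A@co-I)**2));return (e,co) if full else e
    m=minimize(cost,[c[0]*1000,c[1]*1000,yaw],method='Nelder-Mead',options=dict(initial_simplex=[[c[0]*1e3+a,c[1]*1e3+b,yaw+d] for a,b,d in((0,0,0),(3,0,0),(0,3,0),(0,0,4))],xatol=.02))
    return m.x,cost(m.x,True)
E
python3 -c "
from fit import *
for cam in ('top','side'):
  r=dict(np.load(cam+'0.npz'))
  print(cam,'well',*fit(r,(.5685,.2166),14,.085,[(.044,.064),(.0225,.0425),(.0145,.0345)],.042))
  print(cam,'insert only',*fit(r,(.5685,.2166),14,.085,[(.044,.064),(.02,.04)],.042))
  print(cam,'metertop',*fit(r,(.5685,.2166),14,.085,[(.090,.160),(.044,.064),(.02,.04)],.1))
  print(cam,'block',*fit(r,(.4893,-.2133),8.4,.065,[(.0125,.0325)],.025))
  print(cam,'tray',*fit(r,(.5304,-.2437),8.4,.034,[(.130,.140)],.085))
"
```

```text
top well [568.2976 217.0239  13.926 ] (np.float64(8.55168705549582), array([ 108.3464,   59.2418,  -14.0139, -102.8665]))
top insert only [568.4035 217.2842  13.9294] (np.float64(13.68984225807678), array([108.1983,  61.8827, -89.0654]))
top metertop [568.7656 217.9022  14.0787] (np.float64(24.001483323131882), array([ 94.2879,  14.3968,  61.1587, -88.251 ]))
top block [ 488.6356 -213.2973    8.4549] (np.float64(7.517914110789476), array([ 44.9756, 123.2075]))
top tray [ 529.0618 -238.7474    8.6762] (np.float64(22.98551642079264), array([108.127 , -60.1441]))
side well [569.4784 216.0355  14.018 ] (np.float64(17.07081540814544), array([ 109.533 ,   62.4789,   -1.6415, -103.1832]))
side insert only [570.3245 217.3728  14.19  ] (np.float64(19.663321548954794), array([108.4912,  67.6458, -75.4828]))
side metertop [570.6335 217.8316  14.2363] (np.float64(23.70076891739567), array([ 96.5834,  12.4806,  66.8842, -74.0414]))
side block [ 489.9068 -213.2947    7.15  ] (np.float64(27.59630832706028), array([ 78.0175, 103.0223]))
side tray [ 513.4491 -260.7474    7.6446] (np.float64(31.85234476596341), array([ 94.8064, -46.7134]))
```

Relative to the grasp, the well lies at a TCP target of about (568.7, 217.1) mm, yaw 14°. I make a slight shift, then lower to a 10 mm hover.

Emit:
arm_command(
  increments=[
    [[1, 0.0013, 0.0005, 0, -0.0006, -0.0002, -0.0004], [1, 0, 0, 0.005, 0, 0, 0], [1, 0, 0, 0.01, 0, 0, 0], [1, 0, 0, 0.01, 0, 0, 0], [1, 0, 0, 0.006, 0, 0, 0], [1, 0, 0, 0.003, 0, 0, 0], [1, 0, 0, 0, 0, 0, 0], [1, 0, 0, 0, 0, 0, 0], [1, 0, 0, 0, 0, 0, 0]],
  ],
)

```text
clock: 10.95
tcp_pos: [0.5691, 0.2179, 0.0978]
orientation: [[-0.243, 0.97, 0.001], [0.97, 0.243, 0.0], [0.0, 0.001, -1.0]]
wrist_force: [0.4, 0.5, 0.1]
finger_gap: 0.0112
grasp_force: 58.5
```

```bash
python3 -c "
from h import *
go(.5687,.2171,.0965,14)
def loc(r,x,y,yaw):
  P,u,v=cloud(r);a=np.radians(yaw);Q=P-[x,y,0]
  return np.c_[Q[:,0]*np.cos(a)+Q[:,1]*np.sin(a),-Q[:,0]*np.sin(a)+Q[:,1]*np.cos(a),P[:,2]]
for cam in ('side','top'):
  o=get_obs();p=o['tcp_pos'];r=read_camera(cam);np.savez(cam+'6.npz',**r)
  for n,q,z0,z1 in (('tray before',loc(dict(np.load(cam+'2.npz')),.489,-.2131,8.4),.038,.06),('now',loc(r,p[0],p[1],14),.097,.112)):
    m=(abs(q[:,0])<.009)&(q[:,1]<-.012)&(q[:,1]>-.022)&(q[:,2]>z0)&(q[:,2]<z1)
    print(cam,n,m.sum(),'end face y',np.median(q[m,1]),'x',np.percentile(q[m,0],[5,50,95]),'zlow',np.sort(q[m,2])[:5])
  for d in pinpoint('wide_block_center',cam)[:1]: print(d['score'],np.array(d['point']))
r=dict(np.load('side6.npz'));c=proj(r,[p[0],p[1],.095])[0].astype(int)
cv2.imwrite('pics/s6.png',cv2.resize(r['image'][c[1]-40:c[1]+40,c[0]-48:c[0]+48,::-1],(720,600),interpolation=cv2.INTER_CUBIC))
"
```

```text
t 10.95 p [0.5691 0.2179 0.0978] yaw 14.03417221990247 z [ 0.0012  0.0005 -1.    ] gap 0.011163069166270695 F [0.4426 0.5313 0.1172] 58.46950650215149
shift(now axes) [-0.0007 -0.0005  0.0013] shift(final axes) [-0.0007 -0.0005  0.0013] turn/1.5 [ 0.0008 -0.0001  0.0004]
side tray before 52 end face y -0.01574953590819083 x [-0.0069 -0.002   0.0071] zlow [0.0381 0.0385 0.0389 0.0395 0.0396]
side now 23 end face y -0.0160711141922512 x [-0.0057 -0.0002  0.0069] zlow [0.0992 0.0997 0.1    0.1009 0.1011]
0.61 [0.569  0.2149 0.1233]
  return _methods._mean(a, axis=axis, dtype=dtype,
  ret = ret.dtype.type(ret / rcount)
Traceback (most recent call last):
IndexError: index -1 is out of bounds for axis 0 with size 0
```

Emit:
arm_command(
  increments=[
    [[1, -0.0006, -0.0004, 0.0012, 0.0004, 0, 0.0002], [1, 0, 0, 0, 0, 0, 0], [1, 0, 0, 0, 0, 0, 0], [1, 0, 0, 0, 0, 0, 0]],
  ],
)

```text
clock: 11.5
tcp_pos: [0.5687, 0.2171, 0.0963]
orientation: [[-0.242, 0.97, -0.0], [0.97, 0.242, 0.0], [0.0, -0.0, -1.0]]
wrist_force: [-0.5, -0.6, -0.6]
finger_gap: 0.0115
grasp_force: 58.5
```

```bash
python3 -c "
from h import *
for i in range(3): go(.5687,.2171,.0965,14); r=read_camera('side')
im=r['image'][:,:,::-1];w=np.array([.569,.2169]);a=np.radians(14)
X=np.array([np.cos(a),np.sin(a)]);Y=np.array([-X[1],X[0]])
c=proj(r,[*w,.095])[0].astype(int);im=cv2.resize(im[c[1]-40:c[1]+40,c[0]-48:c[0]+48],(720,600),interpolation=cv2.INTER_CUBIC)
for (sx,sy,z,col) in((.0125,.0325,.095,(0,0,255)),(.044,.064,.085,(0,255,0))):
  pts=proj(r,[[*(w+X*i*sx/2+Y*j*sy/2),z] for i,j in((-1,-1),(-1,1),(1,1),(1,-1))])
  cv2.polylines(im,[np.round((pts-c+[48,40]+.5)*7.5).astype(int)],True,col,1)
cv2.imwrite('pics/s7.png',im)
"
```

```text
t 11.5 p [0.5687 0.2171 0.0963] yaw 14.013653432810507 z [-0.0001  0.0002 -1.    ] gap 0.01146456083278177 F [-0.4568 -0.6237 -0.6355] 58.469772934913635
shift(now axes) [-0.      0.     -0.0002] shift(final axes) [-0.      0.     -0.0002] turn/1.5 [-0.     -0.0001  0.0002]
t 11.55 p [0.5686 0.2172 0.0962] yaw 14.016237730598375 z [-0.0001  0.0002 -1.    ] gap 0.011189260258431631 F [-0.1827  0.4179 -1.3934] 58.47057044506073
shift(now axes) [-0.0001  0.0001 -0.0003] shift(final axes) [-0.0001  0.0001 -0.0003] turn/1.5 [-0.0001 -0.0001  0.0002]
t 11.6 p [0.5686 0.2171 0.0962] yaw 14.01780863783286 z [-0.0002  0.0002 -1.    ] gap 0.011453414129045922 F [-0.1178 -0.131  -0.6215] 58.470298647880554
shift(now axes) [-0.0001  0.0001 -0.0003] shift(final axes) [-0.0001  0.0001 -0.0003] turn/1.5 [-0.0001 -0.0001  0.0002]
```

View pics/s7.png

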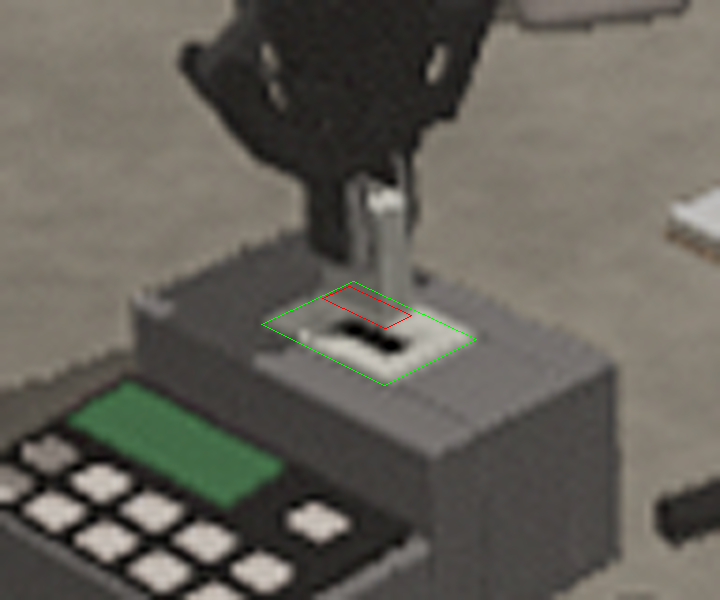

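The picture shows the insert under the green outline at (370,335) and the block's foot at the predicted red rectangle (367,307), hovering free of the meter. I hand in.

```bash
python3 -c "
from rig import hand_in
print(hand_in())"
```

```text
the job is handed in; nothing more can be done
None
```

The job is handed in: the wide block is still gripped and motionless, upright, turned 14° to match the well and centred over it to about a millimetre, with its foot about 10 mm above the meter's top face.

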